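# Stop the balance slab rocking

## Robot

A 6-joint arm with a two-finger parallel gripper is mounted at the origin on the work surface. World frame = base frame: x ahead of the robot, y to its left, z up, the work surface at z = 0. Lengths are in mm, angles in rad, forces in N, time in s.
With the tool pointing down it reaches from about 150 to 775 mm from the base axis. Payload 6.1 kg.
Tool frame: the origin (TCP) lies on the mounting face of the last link; the fingertips stand 173 mm ahead of it and the grasp point (between the pads) lies 155 mm ahead of it; z points along the fingers, y is the direction in which the jaws open and shut (so a half turn about z gives the same grasp; the last joint's range is limited). The gripper opens to 85 mm and grips with 20 to 120 N. Pads are 22 mm wide; open, the fingers measure 114 mm over their backs; the gripper's body (76 mm by 85 mm) begins 54 mm behind the grasp point. The pads swing forward as they close: fully open they stand 13 mm farther back than shut.
Start: joints at [-1.175, 0.126, -0.04, 1.405, 0, 1.571], TCP at [202.404, -484.398, 404.695] pointing down, gripper open.
Joint ranges: [-2.72, 2.72], [-0.95, 1.95], [-1.27, 1.35], [-1.78, 2.02], [-1.46, 1.47], [-3.14, 3.14]. Speed limits (rad/s): [2.39, 2.39, 3.01, 3.14, 3.14, 3.14].

## Interface

Orientations are given as a unit quaternion [x, y, z, w].
In Python, from bench import r gives the robot as it stands.
- The arm moves only by the tool jog_arm, never from a script. Its argument "deltas" is a list of rows, each a list of 7 numbers: the shift along the tool's x, y, z in mm, then the turn, a rotation vector about the tool's x, y, z in rad, then the opening, from -1 (shut) to 1 (fully open). In form: [[tx, ty, tz, rx, ry, rz, grip], ...]. A call has 1 to 10 rows; each row shifts and turns the commanded pose from where the row before left it, along the tool's axes as they then stand; what a row does not reach is not made up. A row lasts 1/8 s, in which the tool goes at most 62.5 mm and 10.7 degrees, less where a joint would pass 70% of its speed; a pose out of reach is approached as far as the arm can. A call is refused whole if a number of a shift passes 62.5 or a number of a turn 0.188, either way. A call with a gripper value outside its range is refused whole. The fingers move at their own pace and stop on an object; "force" is the grip in N (left out, the last holds). Time passes only in rows, so rows that do not move let the fingers close. It gives the time, the measured TCP pose, the force and the opening at its end, in the units of the state.
- r.get_obs(): the state, without advancing time (a new reading comes with each control period).
- r.get_image(name): name is "side" or "top" or "wrist"; returns a dict with "image" (480x640x3 uint8, red, green, blue), "camera_matrix" (3x3 intrinsics, pixels), "R" (3x3) and "t" (3): a world point X has camera coordinates R X + t. Camera axes: x right, y down, z forward; pixel columns grow to the right and rows downward; lengths in mm; the calibration is good to about 2 mm. A picture is of the moment at which its call begins. There is no depth.
- r.finish_job(): hands the job in, once; it reports no verdict.
The state is a dict: "clock": time; "q": joint angles; "qvel": joint speeds; "joint_torque": joint torques, N m; "eef_pos": TCP position; "ee_rot": TCP orientation; "contact_force": force on the tool from outside, world axes, zero at the start; "moment": the same for the moment, N m; "finger_gap": finger opening in mm.
Only numpy, scipy, OpenCV 4.12 (cv2) and the standard library are available. Lean on these libraries where they do the work, as an engineer would, in place of code of your own. Each camera call takes 0.05 s, during which the arm holds its last target.

## Task

The stone slab under the balance rocks at one of its four corners. Press down on the slab's corners with the fingertips to find the one that sinks, press the orange flip-down shim of that corner flat, then press firmly on that corner once more to check that it is firm. Leave the other three shims standing, keep off the balance, and do not lift, shift or knock anything.

Things in the scene. Friction and masses are not known exactly. Their poses are not given: they have to be found in the camera images.
- slab: Loose dark grey stone weighing slab, 200 (own x, away from the robot) x 320 (own y, to the robot's left) x 25 mm, 4 kg; origin at the centre of its underside, top 62 mm above the bench. It lies level on four hidden rubber dampers, one below each corner point: three rigid; one, not known which, slack. The fixed black frame under it carries dampers and shims.
- corner_near_left (a point): Where to press the corner near the robot, on its left (-x, +y of the slab's own axes): on the slab's top face, 25 mm in from its long edge, 35 mm from its short edge, above the damper. If this is the slack corner, some 2 to 7 N straight down makes it sink 4 mm to a stop and it springs back when let go; otherwise it does not sink.
- corner_near_right (a point): Where to press the corner near the robot, on its right (-x, -y): on the slab's top face, 25 mm in from its long edge, 35 mm from its short edge, above the damper. If this is the slack corner, some 2 to 7 N straight down makes it sink 4 mm to a stop and it springs back when let go; otherwise it does not sink.
- corner_far_left (a point): Where to press the corner away from the robot, on its left (+x, +y): on the slab's top face, 25 mm in from its long edge, 35 mm from its short edge, above the damper. If this is the slack corner, some 2 to 7 N straight down makes it sink 4 mm to a stop and it springs back when let go; otherwise it does not sink.
- corner_far_right (a point): Where to press the corner away from the robot, on its right (+x, -y): on the slab's top face, 25 mm in from its long edge, 35 mm from its short edge, above the damper. If this is the slack corner, some 2 to 7 N straight down makes it sink 4 mm to a stop and it springs back when let go; otherwise it does not sink.
- shim_near_left (a joint): Flip-down shim of the corner near the robot, on its left (-x, +y of the slab's own axes): lever with orange thumb tab, beyond the slab's short edge. Rad: 0 to 0.1 standing, 0.87 flat (stop). Stiff pivot, 3 N on the tab; it stays where left. Hinge axis along slab x, 16 mm above the bench, 29 mm further out (slab y) than the corner point; the lever points straight outwards.
- tab_near_left (a point): Middle of the upper face of that shim's orange tab (34 x 34 x 7 mm), 66 mm from the hinge; the lever ends 83 mm from the hinge. Moves with the lever: about 70 mm above the bench when standing (50 degrees above flat), 20 mm when flat (lever level). With the lever flat its steel cam nose, hidden below, stands upright 1 mm short of the slab's underside and stops that corner from sinking further.
- shim_near_right (a joint): Flip-down shim of the corner near the robot, on its right (-x, -y): lever with orange thumb tab, beyond the slab's short edge. Rad: 0 to 0.1 standing, 0.87 flat (stop). Stiff pivot, 3 N on the tab; it stays where left. Hinge axis along slab x, 16 mm above the bench, 29 mm further out (slab y) than the corner point; the lever points straight outwards.
- tab_near_right (a point): Middle of the upper face of that shim's orange tab (34 x 34 x 7 mm), 66 mm from the hinge; the lever ends 83 mm from the hinge. Moves with the lever: about 70 mm above the bench when standing (50 degrees above flat), 20 mm when flat (lever level). With the lever flat its steel cam nose, hidden below, stands upright 1 mm short of the slab's underside and stops that corner from sinking further.
- shim_far_left (a joint): Flip-down shim of the corner away from the robot, on its left (+x, +y): lever with orange thumb tab, beyond the slab's short edge. Rad: 0 to 0.1 standing, 0.87 flat (stop). Stiff pivot, 3 N on the tab; it stays where left. Hinge axis along slab x, 16 mm above the bench, 29 mm further out (slab y) than the corner point; the lever points straight outwards.
- tab_far_left (a point): Middle of the upper face of that shim's orange tab (34 x 34 x 7 mm), 66 mm from the hinge; the lever ends 83 mm from the hinge. Moves with the lever: about 70 mm above the bench when standing (50 degrees above flat), 20 mm when flat (lever level). With the lever flat its steel cam nose, hidden below, stands upright 1 mm short of the slab's underside and stops that corner from sinking further.
- shim_far_right (a joint): Flip-down shim of the corner away from the robot, on its right (+x, -y): lever with orange thumb tab, beyond the slab's short edge. Rad: 0 to 0.1 standing, 0.87 flat (stop). Stiff pivot, 3 N on the tab; it stays where left. Hinge axis along slab x, 16 mm above the bench, 29 mm further out (slab y) than the corner point; the lever points straight outwards.
- tab_far_right (a point): Middle of the upper face of that shim's orange tab (34 x 34 x 7 mm), 66 mm from the hinge; the lever ends 83 mm from the hinge. Moves with the lever: about 70 mm above the bench when standing (50 degrees above flat), 20 mm when flat (lever level). With the lever flat its steel cam nose, hidden below, stands upright 1 mm short of the slab's underside and stops that corner from sinking further.
- balance: White compact balance with a round steel pan, 178 x 128 x 46 mm, 1.2 kg, loose on the middle of the slab; origin at the centre of its underside. Not to be touched.
- weight_mid (a point): Bright steel knob weight, 28 mm across and 47 mm tall, 200 g, loose on the slab half-way along its left (+y) edge; this point half-way up.
- rack_mid (a point): White tube rack with capped tubes, 70 x 190 x 96 mm, loose on the bench to the left; point in its middle, 50 mm up.
- dishes_mid (a point): Stack of four small culture dishes, 61 mm across and 58 mm tall, loose on the bench to the right; this point half-way up.

How it is judged (in metres and radians):
On the way, in this order (a step that is already met when the one before it is completed fails the run):
1. the slack corner has been pressed down with the fingers until the slab tipped (more than half of its play) (contact force between the fingers and slab above 2 N and angle between slab's own z axis and vertical above 0.016 rad and value of joint each of shim_near_left, shim_near_right, shim_far_left, shim_far_right below 0.25 rad), for 0.1 s.
2. one corner's shim has been pressed flat, the other three still stand (((value of joint shim_near_left above 0.82 rad and value of joint each of shim_near_right, shim_far_left, shim_far_right below 0.25 rad) or (value of joint each of shim_near_left, shim_far_left, shim_far_right below 0.25 rad and value of joint shim_near_right above 0.82 rad) or (value of joint each of shim_near_left, shim_near_right, shim_far_right below 0.25 rad and value of joint shim_far_left above 0.82 rad) or (value of joint each of shim_near_left, shim_near_right, shim_far_left below 0.25 rad and value of joint shim_far_right above 0.82 rad))), for 0.2 s.
3. the shimmed corner has been pressed again and the shim now carries it: the slab sinks onto that shim and does not tip (((value of joint shim_near_left above 0.82 rad and value of joint each of shim_near_right, shim_far_left, shim_far_right below 0.25 rad and contact force between the fingers and slab above 5 N and contact force between shim_near_left and slab above 1 N and angle between slab's own z axis and vertical below 0.013 rad) or (value of joint each of shim_near_left, shim_far_left, shim_far_right below 0.25 rad and value of joint shim_near_right above 0.82 rad and contact force between the fingers and slab above 5 N and contact force between shim_near_right and slab above 1 N and angle between slab's own z axis and vertical below 0.013 rad) or (value of joint each of shim_near_left, shim_near_right, shim_far_right below 0.25 rad and value of joint shim_far_left above 0.82 rad and contact force between the fingers and slab above 5 N and contact force between shim_far_left and slab above 1 N and angle between slab's own z axis and vertical below 0.013 rad) or (value of joint each of shim_near_left, shim_near_right, shim_far_left below 0.25 rad and value of joint shim_far_right above 0.82 rad and contact force between the fingers and slab above 5 N and contact force between shim_far_right and slab above 1 N and angle between slab's own z axis and vertical below 0.013 rad))), for 0.2 s.
At the end, for the whole second after the job is handed in: The shim of the corner that sank is flat (joint over 0.82 of 0.87 rad), the other three still stand (under 0.25 rad); the slab lies level (within 0.008 rad), at rest and within 12 mm of where it was; balance, weight, rack and dishes stand within 15 mm of where they were (((value of joint shim_near_left above 0.82 rad and value of joint each of shim_near_right, shim_far_left, shim_far_right below 0.25 rad) or (value of joint each of shim_near_left, shim_far_left, shim_far_right below 0.25 rad and value of joint shim_near_right above 0.82 rad) or (value of joint each of shim_near_left, shim_near_right, shim_far_right below 0.25 rad and value of joint shim_far_left above 0.82 rad) or (value of joint each of shim_near_left, shim_near_right, shim_far_left below 0.25 rad and value of joint shim_far_right above 0.82 rad)) and angle between slab's own z axis and vertical below 0.008 rad and linear speed of slab below 0.01 m/s and not (distance of slab from where it was at the start of the episode above 0.012 m) and not (distance of balance from where it was at the start of the episode above 0.015 m) and angle between weight_mid's own z axis and vertical below 0.1 rad and not (distance of weight_mid from where it was at the start of the episode above 0.015 m) and not (distance of rack_mid from where it was at the start of the episode above 0.015 m) and not (distance of dishes_mid from where it was at the start of the episode above 0.015 m)); the robot touches nothing.
It fails at once if the robot leans on or pushes the balance (contact force between any of the fingers, the arm and balance above 1 N).
It fails at once if the slab is lifted or shoved more than 15 mm, or tipped (distance of slab from where it was at the start of the episode above 0.015 m or angle between slab's own z axis and vertical above 0.06 rad).
It fails at once if the weight, the rack or the dishes are lifted, moved or knocked over (distance of weight_mid from where it was at the start of the episode above 0.025 m or distance of any of rack_mid, dishes_mid from where it was at the start of the episode above 0.02 m).
It also fails if it takes over 66 s, if anything falls off the work surface, if the arm or the gripper's body presses on something with over 40 N, if the wrist force passes 120 N, or if a joint passes its speed limit or range.

## Working session

There is one attempt and no reset: what is moved stays moved. The work goes in short steps, Python scripts to look and compute and a tool call to move; the robot and the scene stay as the last step left them, time stands still between calls to the robot, and variables do not carry over. Pictures are saved under pics/ and viewed, and the job is handed in when it is done.

Besides the shell and the picture viewer there is one more tool, called after "Emit:" by a JSON object that holds its "op" and its "data". jog_arm: Moves the arm, as the interface text tells. Its arguments: {"type":"object","properties":{"deltas":{"type":"array","items":{"type":"array","items":{"type":"number"}}},"force":{"type":"number"}},"required":["deltas"]}

```bash
mkdir -p pics; cat > h.py <<'E'
import numpy as np, cv2
from bench import r
def snap(n,f):
    d=r.get_image(n); cv2.imwrite('pics/'+f,cv2.cvtColor(d['image'],cv2.COLOR_RGB2BGR)); return d
def ray(d,u,v,z):
    K,R,t=[np.array(d[k],float) for k in('camera_matrix','R','t')]
    c=-R.T@t; w=R.T@np.linalg.solve(K,[u,v,1.]); return c+w*(z-c[2])/w[2]
def proj(d,X):
    K,R,t=[np.array(d[k],float) for k in('camera_matrix','R','t')]
    p=K@(R@np.array(X,float)+t); return p[:2]/p[2]
E
python3 - <<'E'
from h import *
import pickle
D={n:snap(n,n+'0.png') for n in('top','side')}
pickle.dump(D,open('d0.pkl','wb'))
o=r.get_obs(); print({k:np.round(v,3) for k,v in o.items()})
for n in D: print(n,-np.array(D[n]['R']).T@D[n]['t'])
E
```

```text
{'clock': np.float64(0.1), 'q': array([-1.175,  0.126, -0.04 ,  1.405, -0.   ,  1.571]), 'qvel': array([-0.002, -0.001,  0.002,  0.001,  0.   ,  0.   ]), 'joint_torque': array([-1.0000e-03, -4.3690e+01,  3.5361e+01,  1.4000e-02, -0.0000e+00,
        0.0000e+00]), 'eef_pos': array([ 202.342, -484.321,  404.032]), 'ee_rot': array([ 0.98 ,  0.197, -0.   , -0.001]), 'contact_force': array([-0.017, -0.396,  0.646]), 'moment': array([ 0.003, -0.034, -0.023]), 'finger_gap': np.float64(85.885)}
top [ 329.92560911   25.60696804 1130.76742138]
side [-480.08588358  615.4658192   853.42316476]
```

View pics/top0.png

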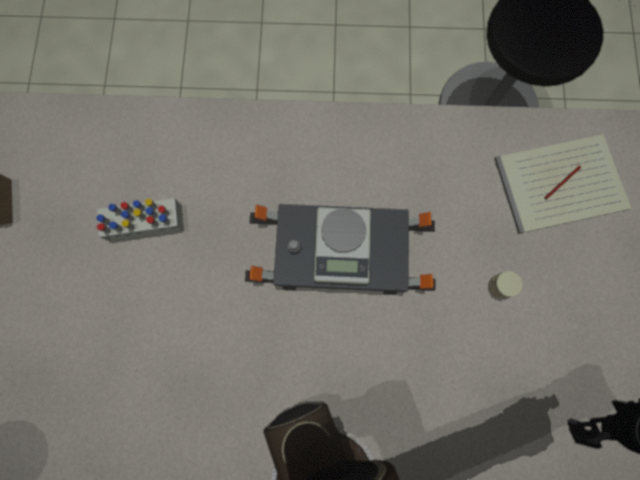

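View pics/side0.png

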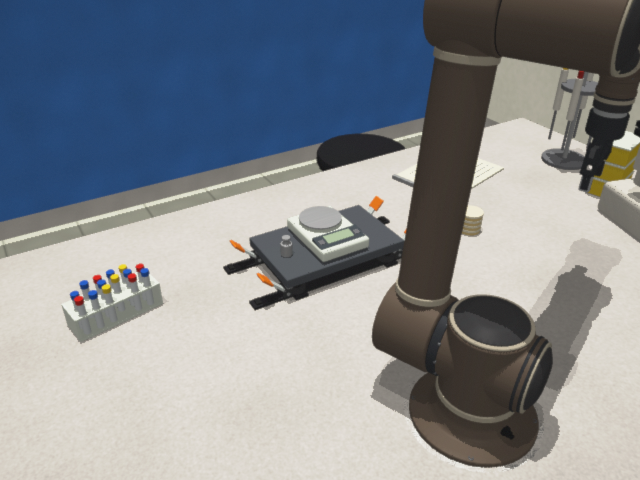

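The top view shows the slab at about cols 276–409, rows 205–291. The weight is at (294,246), the tabs at (261,213), (426,219), (256,274) and (427,283), the dishes at (509,285) and the rack at (140,218). Next I'll measure these.

```bash
python3 - <<'E'
from h import *
import pickle
D=pickle.load(open('d0.pkl','rb')); d=D['top']; im=d['image'].astype(int)
hsv=cv2.cvtColor(d['image'],cv2.COLOR_RGB2HSV)
sub=(im.max(2)<90); m=np.zeros((480,640),np.uint8); m[190:300,240:445]=sub[190:300,240:445]
m=cv2.morphologyEx(m,cv2.MORPH_OPEN,np.ones((15,15),np.uint8))
# fill holes by contour
cs,_=cv2.findContours(m,cv2.RETR_EXTERNAL,cv2.CHAIN_APPROX_NONE); 
pts=np.vstack(cs)[:,0]; print([cv2.contourArea(c) for c in cs],pts.min(0),pts.max(0))
W=np.array([ray(d,u,v,62)[:2] for u,v in pts],np.float32)
rc=cv2.minAreaRect(W); print(rc, cv2.boxPoints(rc))
o=((hsv[...,0]<14)&(hsv[...,1]>170)&(hsv[...,2]>120)).astype(np.uint8); o[:,:230]=0;o[:,450:]=0
n,l,s,c=cv2.connectedComponentsWithStats(o)
for i in range(1,n):
    if s[i,4]>30: print(s[i],c[i],np.round(ray(d,*c[i],68),1))
crop=cv2.resize(d['image'][190:305,235:450],None,fx=3.7,fy=3.7,interpolation=cv2.INTER_CUBIC)
cv2.imwrite('pics/crop0.png',crop[...,::-1])
E
```

```text
[3086.5, 2975.5] [274 205] [408 293]
((534.9309692382812, -23.207168579101562), (318.7298889160156, 207.3188934326172), 89.4184341430664) [[ 429.6593  -181.51175]
 [ 636.9675  -183.61606]
 [ 640.20264  135.09741]
 [ 432.8944   137.20172]]
[255 206  11  13 107] [260.14018692 211.91588785] [617.5 176.7  68. ]
[420 213  11  12 112] [424.89285714 218.97321429] [ 613.  -222.9   68. ]
[250 267  12  13 124] [255.38709677 273.15322581] [467.7 178.9  68. ]
[421 275  12  13 139] [426.35971223 280.91366906] [ 462.7 -223.9   68. ]
```

View pics/crop0.png

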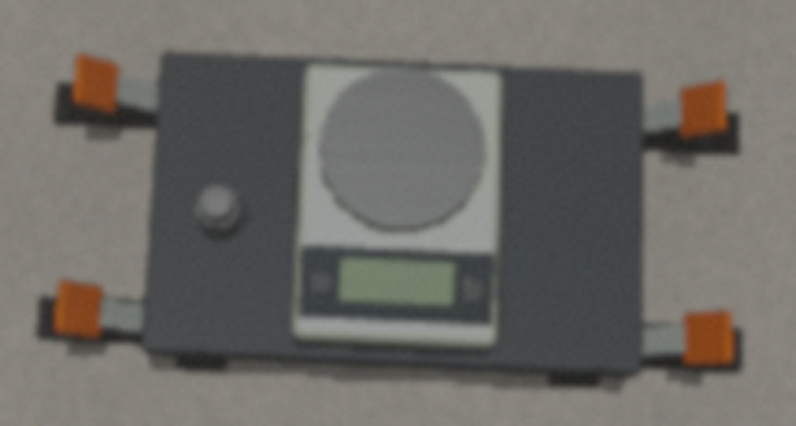

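Emit:
{"op": "jog_arm", "data": {"deltas": [[0,0,0,0,0,0.133,-1],[0,0,0,0,0,0.133,-1],[0,0,0,0,0,0.131,-1],[0,0,0,0,0,0,-1]], "force": 60}}

```text
clock: 0.6
eef_pos: [202.4, -484.3, 404.3]
ee_rot: [1.0, 0.0, -0.0, -0.0]
contact_force: [-0.7, 0.4, -0.1]
finger_gap: 12.5
```

Emit:
{"op": "jog_arm", "data": {"deltas": [[33,-42,10,0,0,0,-1],[33,-42,10,0,0,0,-1],[33,-42,10,0,0,0,-1],[33,-42,10,0,0,0,-1],[32,-42,10,0,0,0,-1],[32,-42,10,0,0,0,-1],[32,-42,10,0,0,0,-1],[32,-42,10,0,0,0,-1],[0,0,0,0,0,0,-1]]}}

```text
clock: 1.72
eef_pos: [464.1, -146.1, 323.6]
ee_rot: [1.0, 0.003, -0.001, -0.0]
contact_force: [-0.3, 0.5, -0.0]
finger_gap: 0.3
```

```bash
python3 - <<'E'
from h import *
d=snap('wrist','w1.png');snap('side','s1.png')
o=r.get_obs(); print({k:np.round(v,3) for k,v in o.items()})
print(proj(d,[462.7,-147.2,62]))
E
```

```text
{'clock': np.float64(1.825), 'q': array([-0.31 ,  0.065, -0.283,  1.224, -0.   ,  2.83 ]), 'qvel': array([-0.035, -0.013,  0.003,  0.002, -0.001,  0.008]), 'joint_torque': array([ 1.2250e+00, -3.8457e+01,  3.4685e+01, -1.0100e-01,  6.0000e-02,
        5.0000e-03]), 'eef_pos': array([ 462.836, -148.294,  324.417]), 'ee_rot': array([ 1.   ,  0.001, -0.001,  0.   ]), 'contact_force': array([-0.644, -1.468,  0.328]), 'moment': array([-0.004,  0.005,  0.014]), 'finger_gap': np.float64(-0.145)}
[317.03166821 247.14976427]
```

View pics/w1.png

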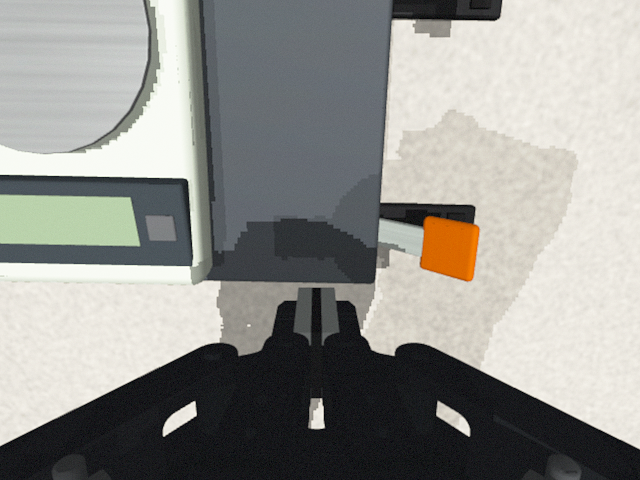

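View pics/s1.png

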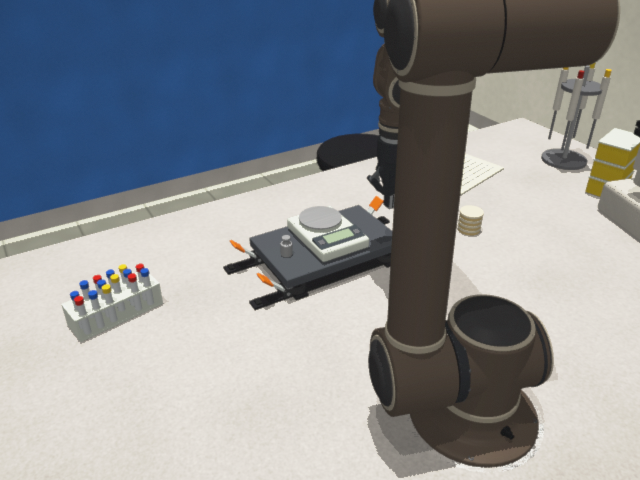

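The wrist view shows the near-right slab corner at (375,282), with the near edge at about row 281 and the right edge at about cols 375–392. I'll use these to check the pose.

```bash
python3 - <<'E'
from h import *
d=r.get_image('wrist')
for p in [(375,282),(212,279),(391,20),(383,150),(450,248)]: print(p,np.round(ray(d,*p,62),1))
E
```

```text
(375, 282) [ 439.2 -184.9   62. ]
(212, 279) [441. -86.  62.]
(391, 20) [ 582.9 -187.1   62. ]
(383, 150) [ 517.7 -186.1   62. ]
(450, 248) [ 460.9 -228.4   62. ]
```

Emit:
{"op": "jog_arm", "data": {"deltas": [[2,2,20,0,0,0,-1],[0,0,25,0,0,0,-1],[0,0,20,0,0,0,-1],[0,0,12,0,0,0,-1],[0,0,4,0,0,0,-1],[0,0,2,0,0,0,-1],[0,0,0,0,0,0,-1],[0,0,0,0,0,0,-1]]}}

```text
clock: 2.88
eef_pos: [465.0, -150.8, 242.2]
ee_rot: [1.0, -0.001, 0.0, 0.0]
contact_force: [0.0, -1.0, 0.8]
finger_gap: 0.1
```

Emit:
{"op": "jog_arm", "data": {"deltas": [[0,0,2,0,0,0,-1],[0,0,2,0,0,0,-1],[0,0,1,0,0,0,-1],[0,0,0,0,0,0,-1]]}}

```text
clock: 3.38
eef_pos: [464.7, -150.7, 236.5]
ee_rot: [1.0, -0.001, -0.0, -0.0]
contact_force: [0.3, 0.4, 0.2]
finger_gap: -0.3
```

Emit:
{"op": "jog_arm", "data": {"deltas": [[0,0,1,0,0,0,-1],[0,0,0,0,0,0,-1]]}}

```text
clock: 3.62
eef_pos: [464.8, -150.7, 235.6]
ee_rot: [1.0, -0.001, -0.0, -0.0]
contact_force: [-0.2, -0.1, 0.1]
finger_gap: -0.4
```

Emit:
{"op": "jog_arm", "data": {"deltas": [[0,0,1,0,0,0,-1],[0,0,0,0,0,0,-1]]}}

```text
clock: 3.88
eef_pos: [464.8, -150.7, 235.1]
ee_rot: [1.0, -0.001, 0.0, 0.0]
contact_force: [-1.6, 0.5, 4.3]
finger_gap: -0.2
```

Emit:
{"op": "jog_arm", "data": {"deltas": [[0,0,1,0,0,0,-1],[0,0,0,0,0,0,-1]]}}

```text
clock: 4.12
eef_pos: [464.7, -150.7, 234.9]
ee_rot: [1.0, -0.001, 0.0, 0.0]
contact_force: [-4.1, 1.2, 11.8]
finger_gap: 0.1
```

Near-right is rigid: 11.8 N with no sinking. Far-right next.

Emit:
{"op": "jog_arm", "data": {"deltas": [[0,0,-10,0,0,0,-1],[0,0,-30,0,0,0,-1],[37,0,0,0,0,0,-1],[38,1,0,0,0,0,-1],[38,1,0,0,0,0,-1],[37,0,0,0,0,0,-1],[0,0,20,0,0,0,-1],[0,0,12,0,0,0,-1],[0,0,3,0,0,0,-1],[0,0,0,0,0,0,-1]]}}

```text
clock: 5.38
eef_pos: [614.5, -153.0, 239.0]
ee_rot: [1.0, -0.001, -0.0, -0.0]
contact_force: [-0.1, 0.3, -0.5]
finger_gap: 0.2
```

Emit:
{"op": "jog_arm", "data": {"deltas": [[0,0,2,0,0,0,-1],[0,0,1,0,0,0,-1],[0,0,0,0,0,0,-1]]}}

```text
clock: 5.75
eef_pos: [614.8, -152.9, 235.9]
ee_rot: [1.0, -0.001, 0.0, 0.0]
contact_force: [-1.0, -0.1, -0.2]
finger_gap: 0.2
```

Emit:
{"op": "jog_arm", "data": {"deltas": [[0,0,1,0,0,0,-1],[0,0,0,0,0,0,-1]]}}

```text
clock: 6.0
eef_pos: [614.9, -152.9, 234.9]
ee_rot: [1.0, -0.001, 0.0, 0.0]
contact_force: [-0.7, 0.1, 0.3]
finger_gap: -0.1
```

Emit:
{"op": "jog_arm", "data": {"deltas": [[0,0,1,0,0,0,-1],[0,0,0,0,0,0,-1]]}}

```text
clock: 6.25
eef_pos: [614.8, -152.9, 234.7]
ee_rot: [1.0, -0.001, 0.0, 0.0]
contact_force: [-2.0, 1.3, 5.9]
finger_gap: -0.2
```

Emit:
{"op": "jog_arm", "data": {"deltas": [[0,0,1,0,0,0,-1],[0,0,0,0,0,0,-1]]}}

```text
clock: 6.5
eef_pos: [614.7, -152.9, 234.6]
ee_rot: [1.0, -0.001, 0.001, 0.0]
contact_force: [-4.4, 0.5, 11.0]
finger_gap: -0.3
```

Emit:
{"op": "jog_arm", "data": {"deltas": [[0,0,1,0,0,0,-1],[0,0,0,0,0,0,-1]]}}

```text
clock: 6.75
eef_pos: [614.7, -152.8, 234.6]
ee_rot: [1.0, -0.001, 0.001, 0.0]
contact_force: [-6.1, 1.5, 17.1]
finger_gap: -0.0
```

Far-right is rigid too: 17 N. I'll cross high over the balance to far-left.

Emit:
{"op": "jog_arm", "data": {"deltas": [[0,0,-14,0,0,0,-1],[0,0,-45,0,0,0,-1],[0,0,-45,0,0,0,-1],[1,-42,0,0,0,0,-1],[1,-42,0,0,0,0,-1],[1,-42,0,0,0,0,-1],[1,-42,0,0,0,0,-1],[0,-41,0,0,0,0,-1],[0,-41,0,0,0,0,-1],[0,0,0,0,0,0,-1]]}}

```text
clock: 8.0
eef_pos: [619.5, 49.7, 336.7]
ee_rot: [0.999, 0.037, -0.001, -0.017]
contact_force: [-0.4, 0.2, -0.3]
finger_gap: 0.0
```

```bash
python3 - <<'E'
from h import *
d=snap('wrist','w2.png')
o=r.get_obs(); print(np.round(o['eef_pos'],1)); print(proj(d,[618.5,97.4,62]))
E
```

```text
[619.4  48.9 336.6]
[252.95185605 234.49685362]
```

View pics/w2.png

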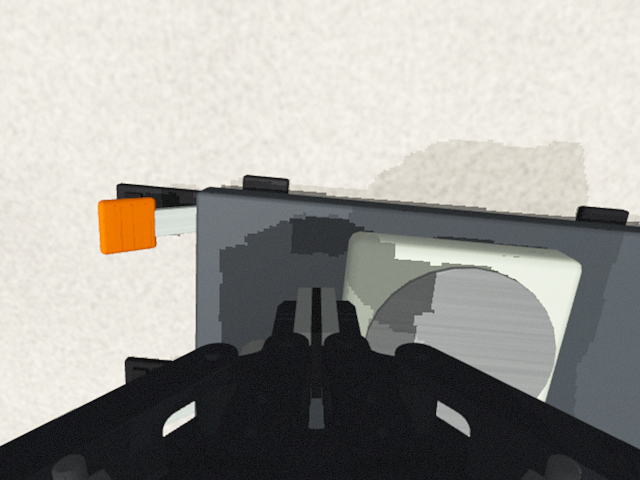

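The move stopped short at y≈49. The last joint has probably hit its limit, so I'll check and work out the reorientation.

```bash
python3 - <<'E'
from h import *
from scipy.spatial.transform import Rotation as Ro
o=r.get_obs(); R=Ro.from_quat(o['ee_rot']); print(o['q'].round(3),o['eef_pos'].round(1))
print(R.as_matrix().round(3))
T=Ro.from_matrix(np.array([[0,1,0],[1,0,0],[0,0,-1.]]))
print((R.inv()*T).as_rotvec())
d=r.get_image('wrist')
for p in [(197,190),(195,300),(350,202)]: print(ray(d,*p,62).round(1))
E
```

```text
[0.072 0.316 0.05  1.305 0.033 3.141] [619.4  48.9 336.6]
[[ 0.997  0.073 -0.003]
 [ 0.073 -0.997  0.033]
 [-0.001 -0.033 -0.999]]
[-0.02686317 -0.02413123 -1.49734071]
[643.7 131.4  62. ]
[570.9 133.2  62. ]
[643.7  38.4  62. ]
```

Emit:
{"op": "jog_arm", "data": {"deltas": [[0,0,0,-0.003,-0.0027,-0.1664,-1],[0,0,0,-0.003,-0.0027,-0.1664,-1],[0,0,0,-0.003,-0.0027,-0.1664,-1],[0,0,0,-0.003,-0.0027,-0.1664,-1],[0,0,0,-0.003,-0.0027,-0.1664,-1],[0,0,0,-0.003,-0.0027,-0.1664,-1],[0,0,0,-0.003,-0.0027,-0.1664,-1],[0,0,0,-0.003,-0.0027,-0.1664,-1],[0,0,0,-0.003,-0.0027,-0.1664,-1],[0,0,0,0,0,0,-1]]}}

```text
clock: 9.35
eef_pos: [619.4, 47.8, 336.6]
ee_rot: [0.708, 0.706, -0.0, 0.0]
contact_force: [1.1, -0.8, -0.5]
finger_gap: -0.1
```

Emit:
{"op": "jog_arm", "data": {"deltas": [[24,0,0,0,0,0,-1],[24,0,0,0,0,0,-1],[0,0,0,0,0,0,-1]]}}

```text
clock: 9.72
eef_pos: [619.4, 97.5, 336.5]
ee_rot: [0.708, 0.707, 0.0, -0.0]
contact_force: [-0.1, -0.9, 0.7]
finger_gap: 0.4
```

Emit:
{"op": "jog_arm", "data": {"deltas": [[0,0,25,0,0,0,-1],[0,0,30,0,0,0,-1],[0,0,25,0,0,0,-1],[0,0,12,0,0,0,-1],[0,0,5,0,0,0,-1],[0,0,2,0,0,0,-1],[0,0,1,0,0,0,-1],[0,0,0,0,0,0,-1]]}}

```text
clock: 10.72
eef_pos: [619.5, 96.9, 237.3]
ee_rot: [0.707, 0.707, 0.0, 0.0]
contact_force: [-0.7, -0.4, 0.1]
finger_gap: 0.0
```

Emit:
{"op": "jog_arm", "data": {"deltas": [[0,0,1,0,0,0,-1],[0,0,0,0,0,0,-1]]}}

```text
clock: 10.98
eef_pos: [619.4, 96.9, 235.7]
ee_rot: [0.707, 0.707, 0.0, -0.0]
contact_force: [0.4, 0.1, -0.4]
finger_gap: -0.1
```

Emit:
{"op": "jog_arm", "data": {"deltas": [[0,0,1,0,0,0,-1],[0,0,0,0,0,0,-1]]}}

```text
clock: 11.22
eef_pos: [619.3, 96.9, 234.5]
ee_rot: [0.707, 0.707, 0.0, -0.0]
contact_force: [0.4, -0.1, 0.4]
finger_gap: 0.1
```

Emit:
{"op": "jog_arm", "data": {"deltas": [[0,0,1,0,0,0,-1],[0,0,0,0,0,0,-1]]}}

```text
clock: 11.48
eef_pos: [619.4, 96.9, 233.9]
ee_rot: [0.707, 0.707, 0.0, 0.0]
contact_force: [-0.9, 0.0, 2.1]
finger_gap: 0.4
```

Emit:
{"op": "jog_arm", "data": {"deltas": [[0,0,1,0,0,0,-1],[0,0,0,0,0,0,-1]]}}

```text
clock: 11.72
eef_pos: [619.5, 97.0, 232.8]
ee_rot: [0.707, 0.707, 0.0, 0.0]
contact_force: [-0.1, 0.7, 2.8]
finger_gap: -0.3
```

Emit:
{"op": "jog_arm", "data": {"deltas": [[0,0,1,0,0,0,-1],[0,0,0,0,0,0,-1]]}}

```text
clock: 11.98
eef_pos: [619.6, 97.0, 231.8]
ee_rot: [0.707, 0.707, 0.0, 0.0]
contact_force: [0.9, 1.4, 2.9]
finger_gap: 0.0
```

Emit:
{"op": "jog_arm", "data": {"deltas": [[0,0,1,0,0,0,-1],[0,0,0,0,0,0,-1]]}}

```text
clock: 12.22
eef_pos: [619.6, 97.0, 231.2]
ee_rot: [0.707, 0.707, 0.001, 0.0]
contact_force: [1.0, 2.5, 5.7]
finger_gap: 0.1
```

Far-left sinks. I'll push to its stop.

Emit:
{"op": "jog_arm", "data": {"deltas": [[0,0,1,0,0,0,-1],[0,0,0,0,0,0,-1],[0,0,0,0,0,0,-1]]}}

```text
clock: 12.6
eef_pos: [619.6, 97.0, 231.0]
ee_rot: [0.707, 0.707, 0.001, 0.0]
contact_force: [-1.5, 1.8, 9.9]
finger_gap: -0.4
```

Emit:
{"op": "jog_arm", "data": {"deltas": [[0,0,1,0,0,0,-1],[0,0,0,0,0,0,-1],[0,0,0,0,0,0,-1]]}}

```text
clock: 12.98
eef_pos: [619.5, 97.0, 230.9]
ee_rot: [0.707, 0.707, 0.001, 0.001]
contact_force: [-3.5, 0.1, 15.3]
finger_gap: 0.3
```

```bash
python3 - <<'E'
from h import *
o=r.get_obs(); print(o['eef_pos'].round(1),o['contact_force'].round(1),o['q'].round(2))
E
```

```text
[619.5  97.  230.9] [-3.5  0.1 15.3] [ 0.16  0.36 -0.12  1.09  0.    1.73]
```

The corner stopped about 4 mm down, at 15 N. I'll lift clear and look at the tab.

Emit:
{"op": "jog_arm", "data": {"deltas": [[0,0,-8,0,0,0,-1],[0,0,-35,0,0,0,-1],[0,0,-40,0,0,0,-1],[0,0,0,0,0,0,-1],[0,0,0,0,0,0,-1]]}}

```text
clock: 13.6
eef_pos: [619.1, 96.7, 310.7]
ee_rot: [0.707, 0.707, -0.001, -0.0]
contact_force: [0.5, 0.8, -1.1]
finger_gap: -0.1
```

```bash
python3 - <<'E'
from h import *
d=snap('wrist','w3.png'); snap('side','s3.png')
o=r.get_obs(); print(o['eef_pos'].round(1),o['contact_force'].round(1))
hsv=cv2.cvtColor(d['image'],cv2.COLOR_RGB2HSV)
m=((hsv[...,0]<16)&(hsv[...,1]>170)&(hsv[...,2]>120)).astype(np.uint8)
n,l,s,c=cv2.connectedComponentsWithStats(m)
for i in range(1,n):
    if s[i,4]>100: print(s[i],c[i].round(0),ray(d,*c[i],68).round(1))
E
```

```text
[618.9  96.7 309.9] [ 0.8 -0.2  0.2]
[   0   66   65   58 2510] [ 27. 100.] [477.4 175.6  68. ]
[ 279   70   70   58 3055] [313. 102.] [618.2 174.7  68. ]
```

View pics/w3.png

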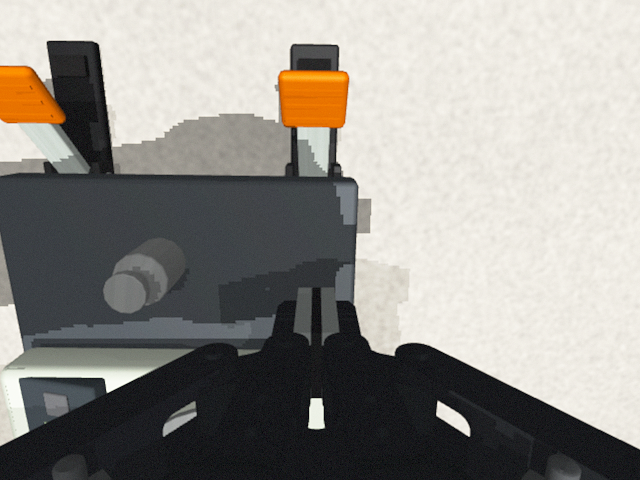

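View pics/s3.png

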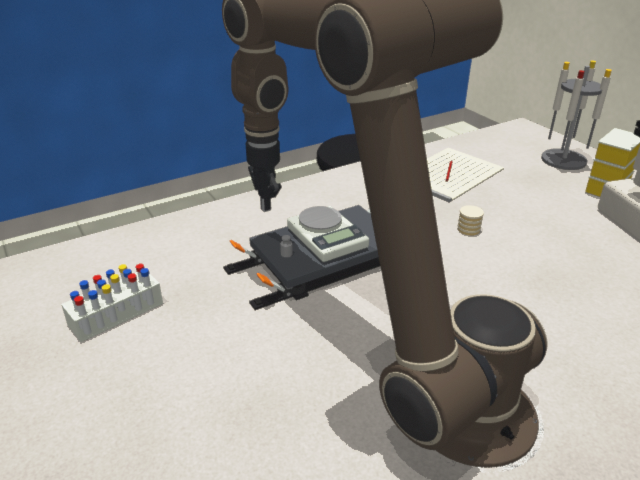

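The far-left tab is at (313,98) in the wrist view, near world (618,174). The tabs still stand and the weight is undisturbed. I'll move above the tab.

Emit:
{"op": "jog_arm", "data": {"deltas": [[26,0,0,0,0,0,-1],[26,0,0,0,0,0,-1],[26,0,0,0,0,0,-1],[0,0,25,0,0,0,-1],[0,0,25,0,0,0,-1],[0,0,5,0,0,0,-1],[0,0,0,0,0,0,-1]]}}

```text
clock: 14.58
eef_pos: [619.2, 174.7, 256.1]
ee_rot: [0.707, 0.707, -0.001, -0.0]
contact_force: [-0.5, 0.2, -0.2]
finger_gap: 0.3
```

Emit:
{"op": "jog_arm", "data": {"deltas": [[0,0,4,0,0,0,-1],[0,0,4,0,0,0,-1],[0,0,4,0,0,0,-1],[1,0,4,0,0,0,-1],[1,0,4,0,0,0,-1]]}}

```text
clock: 15.2
eef_pos: [619.5, 177.0, 236.7]
ee_rot: [0.707, 0.707, 0.0, 0.0]
contact_force: [-0.5, -0.1, 2.5]
finger_gap: -0.1
```

Emit:
{"op": "jog_arm", "data": {"deltas": [[2,0,4,0,0,0,-1],[2,0,4,0,0,0,-1],[2,0,4,0,0,0,-1]]}}

```text
clock: 15.58
eef_pos: [619.4, 183.1, 224.4]
ee_rot: [0.707, 0.707, 0.0, -0.0]
contact_force: [0.8, 0.9, 2.3]
finger_gap: -0.1
```

Contact at 2–3 N, so the lever is turning.

Emit:
{"op": "jog_arm", "data": {"deltas": [[1,0,4,0,0,0,-1],[1,0,4,0,0,0,-1],[1,0,4,0,0,0,-1],[1,0,4,0,0,0,-1],[1,0,4,0,0,0,-1],[0,0,4,0,0,0,-1]]}}

```text
clock: 16.32
eef_pos: [619.4, 188.0, 200.4]
ee_rot: [0.707, 0.707, 0.0, -0.0]
contact_force: [-0.1, 1.7, 2.5]
finger_gap: 0.2
```

Emit:
{"op": "jog_arm", "data": {"deltas": [[0,0,3,0,0,0,-1],[0,0,2,0,0,0,-1],[0,0,0,0,0,0,-1]]}}

```text
clock: 16.7
eef_pos: [619.2, 187.7, 195.3]
ee_rot: [0.707, 0.707, -0.0, 0.0]
contact_force: [-0.0, 0.3, 0.1]
finger_gap: -0.1
```

Emit:
{"op": "jog_arm", "data": {"deltas": [[0,0,2,0,0,0,-1],[0,0,0,0,0,0,-1]]}}

```text
clock: 16.95
eef_pos: [619.3, 187.7, 193.4]
ee_rot: [0.707, 0.707, -0.0, 0.0]
contact_force: [0.5, 0.5, -0.1]
finger_gap: -0.0
```

Emit:
{"op": "jog_arm", "data": {"deltas": [[0,0,1,0,0,0,-1],[0,0,0,0,0,0,-1]]}}

```text
clock: 17.2
eef_pos: [619.2, 187.7, 192.9]
ee_rot: [0.707, 0.707, -0.0, 0.0]
contact_force: [-1.2, -0.4, 4.1]
finger_gap: 0.1
```

Emit:
{"op": "jog_arm", "data": {"deltas": [[0,0,1,0,0,0,-1],[0,0,0,0,0,0,-1]]}}

```text
clock: 17.45
eef_pos: [619.2, 187.7, 192.8]
ee_rot: [0.707, 0.707, 0.0, 0.0]
contact_force: [-4.4, -1.0, 9.5]
finger_gap: 0.3
```

Emit:
{"op": "jog_arm", "data": {"deltas": [[0,0,1,0,0,0,-1],[0,0,0,0,0,0,-1]]}}

```text
clock: 17.7
eef_pos: [619.2, 187.7, 192.6]
ee_rot: [0.707, 0.707, 0.0, 0.0]
contact_force: [-6.7, -1.5, 13.5]
finger_gap: 0.2
```

Firm stop at tip z≈19.7, which matches a flat tab (20 mm) at the end stop. I'll lift and look.

Emit:
{"op": "jog_arm", "data": {"deltas": [[0,0,-8,0,0,0,-1],[0,0,-35,0,0,0,-1],[0,0,-40,0,0,0,-1],[-30,0,-35,0,0,0,-1],[-30,0,0,0,0,0,-1],[-30,0,0,0,0,0,-1],[0,0,0,0,0,0,-1],[0,0,0,0,0,0,-1]]}}

```text
clock: 18.7
eef_pos: [619.5, 98.1, 308.4]
ee_rot: [0.707, 0.707, 0.0, -0.0]
contact_force: [-0.7, 0.5, 1.5]
finger_gap: 0.1
```

```bash
python3 - <<'E'
from h import *
d=snap('wrist','w4.png'); t=snap('top','t4.png')
o=r.get_obs(); print(o['eef_pos'].round(1),o['contact_force'].round(1))
print(ray(d,0,0,62)[:2], proj(d,[619.2,192,20]))
E
```

```text
[619.4  98.6 308.4] [-0.5  0.1  0.4]
[471.41209909 222.03988068] [314.23909136  77.81106564]
```

View pics/w4.png

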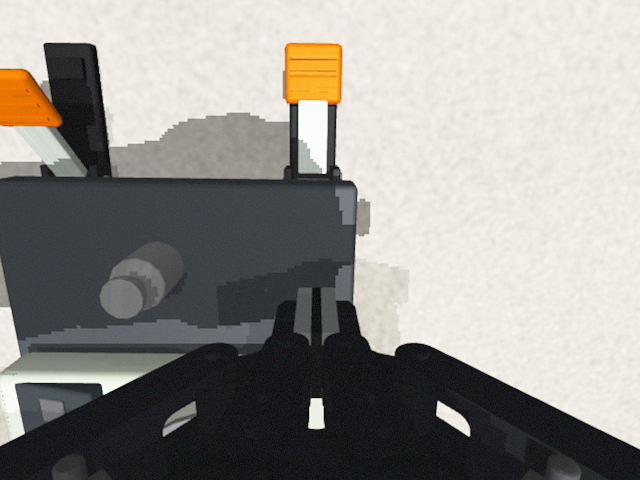

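The far-left tab now lies flat at (314,73), and the near-left one still stands. Now I'll press the corner again.

Emit:
{"op": "jog_arm", "data": {"deltas": [[-1,0,20,0,0,0,-1],[0,0,25,0,0,0,-1],[0,0,15,0,0,0,-1],[0,0,8,0,0,0,-1],[0,0,3,0,0,0,-1],[0,0,0,0,0,0,-1]]}}

```text
clock: 19.55
eef_pos: [619.6, 96.9, 238.1]
ee_rot: [0.707, 0.707, 0.0, 0.0]
contact_force: [-0.3, 0.8, -0.4]
finger_gap: 0.1
```

Emit:
{"op": "jog_arm", "data": {"deltas": [[0,0,1,0,0,0,-1],[0,0,1,0,0,0,-1],[0,0,1,0,0,0,-1],[0,0,0,0,0,0,-1]]}}

```text
clock: 20.05
eef_pos: [619.3, 96.8, 234.6]
ee_rot: [0.707, 0.707, 0.0, -0.0]
contact_force: [0.7, 0.1, -0.4]
finger_gap: 0.1
```

Emit:
{"op": "jog_arm", "data": {"deltas": [[0,0,1,0,0,0,-1],[0,0,0,0,0,0,-1]]}}

```text
clock: 20.3
eef_pos: [619.3, 96.8, 234.4]
ee_rot: [0.707, 0.707, 0.0, 0.0]
contact_force: [-1.8, 0.2, 5.8]
finger_gap: 0.2
```

Emit:
{"op": "jog_arm", "data": {"deltas": [[0,0,1,0,0,0,-1],[0,0,0,0,0,0,-1]]}}

```text
clock: 20.55
eef_pos: [619.3, 96.8, 234.3]
ee_rot: [0.707, 0.707, 0.001, 0.0]
contact_force: [-3.6, -1.0, 10.5]
finger_gap: 0.1
```

Emit:
{"op": "jog_arm", "data": {"deltas": [[0,0,1,0,0,0,-1],[0,0,0,0,0,0,-1],[0,0,0,0,0,0,-1]]}}

```text
clock: 20.92
eef_pos: [619.2, 96.8, 234.2]
ee_rot: [0.707, 0.707, 0.001, 0.001]
contact_force: [-6.1, -0.9, 15.6]
finger_gap: -0.1
```

Emit:
{"op": "jog_arm", "data": {"deltas": [[0,0,1,0,0,0,-1],[0,0,0,0,0,0,-1],[0,0,0,0,0,0,-1]]}}

```text
clock: 21.3
eef_pos: [619.1, 96.8, 234.1]
ee_rot: [0.707, 0.707, 0.001, 0.001]
contact_force: [-8.9, -0.6, 20.9]
finger_gap: 0.0
```

```bash
python3 - <<'E'
from h import *
d=snap('wrist','w5.png'); s=snap('side','s5.png')
o=r.get_obs(); print(o['eef_pos'].round(1),o['contact_force'].round(1))
im=s['image'][190:320,210:420]; cv2.imwrite('pics/s5c.png',cv2.resize(im,None,fx=3.7,fy=3.7,interpolation=cv2.INTER_CUBIC)[...,::-1])
E
```

```text
[619.1  96.8 234.1] [-8.4 -0.9 21. ]
```

View pics/w5.png

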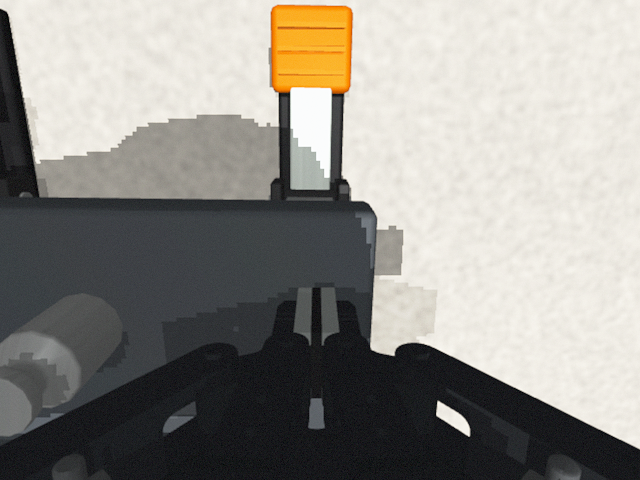

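View pics/s5c.png

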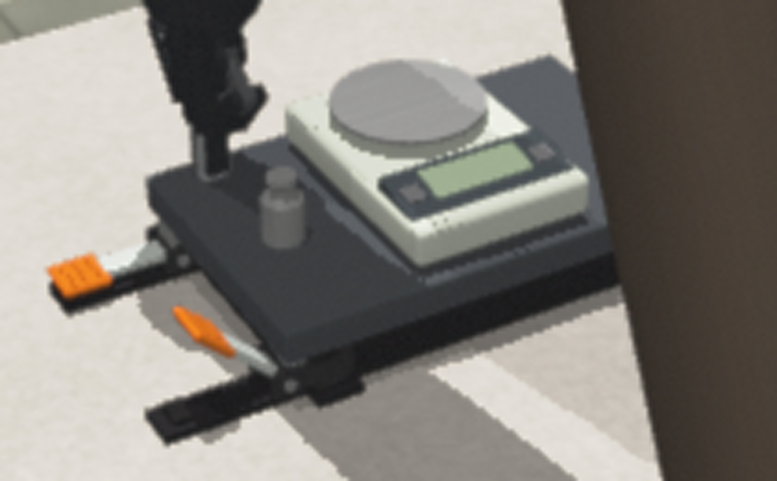

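It holds firm: 21 N with under 0.5 mm of movement. The tab is flat in both views and the near-left tab is still up. I'll retreat and do the final check.

Emit:
{"op": "jog_arm", "data": {"deltas": [[0,0,-3,0,0,0,-1],[0,0,-3,0,0,0,-1],[0,0,-30,0,0,0,-1],[0,0,-40,0,0,0,-1],[0,0,-40,0,0,0,-1],[0,0,-40,0,0,0,-1],[-20,-50,-20,0,0,0,-1],[0,0,0,0,0,0,-1],[0,0,0,0,0,0,-1],[0,0,0,0,0,0,-1]]}}

```text
clock: 22.65
eef_pos: [569.9, 77.0, 405.5]
ee_rot: [0.707, 0.707, -0.0, -0.0]
contact_force: [-0.3, 0.8, -0.6]
finger_gap: 0.1
```

```bash
python3 - <<'E'
from h import *
d=snap('wrist','w6.png'); s=snap('side','s6.png')
o=r.get_obs(); print(o['clock'],o['eef_pos'].round(1),o['contact_force'].round(1),o['qvel'].round(3))
import pickle
s0=pickle.load(open('d0.pkl','rb'))['side']['image']
a=s0[190:320,210:480];b=s['image'][190:320,210:480]
v=np.vstack([a,b]); cv2.imwrite('pics/cmp6.png',cv2.resize(v,None,fx=2.2,fy=2.2,interpolation=cv2.INTER_CUBIC)[...,::-1])
E
```

```text
22.75 [569.9  77.1 405.5] [ 0.1 -0.5  0.3] [ 0.    -0.002 -0.     0.003 -0.    -0.001]
```

View pics/cmp6.png

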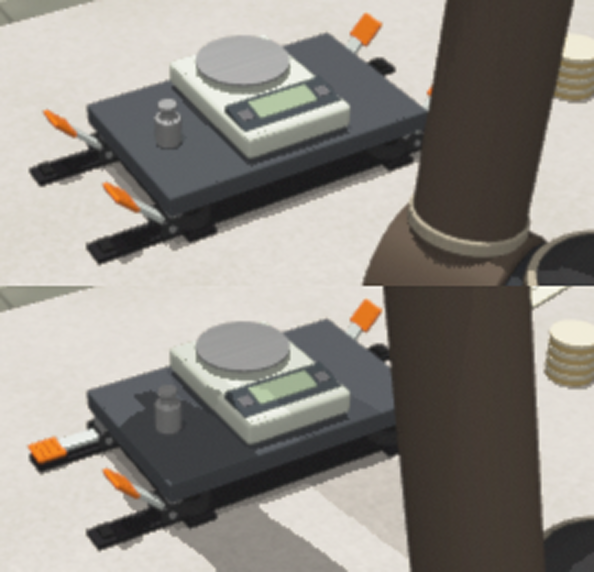

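View pics/w6.png

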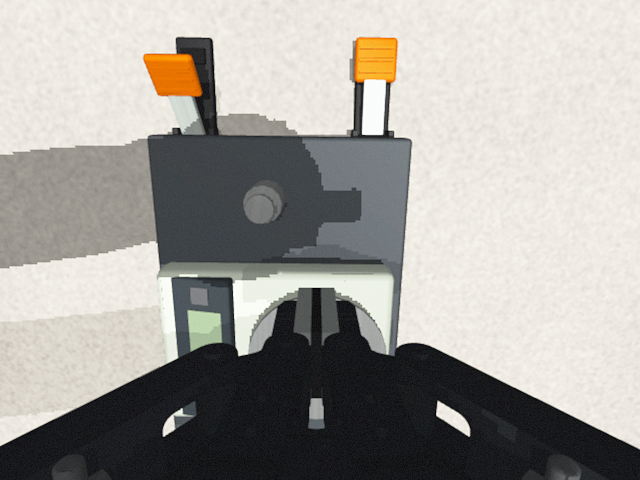

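```bash
python3 -c "
from bench import r
print(r.finish_job())"
```

```text
the job is handed in; nothing more can be done
None
```

I found the far-left corner to be the slack one, pressed its shim flat and confirmed that the corner is now firm. The job was handed in at about 23 s of the 66 s allowed.

- **Finding the corner:** near-right held firm at 12 N and far-right at 17 N. Far-left sank about 4 mm at 2–6 N and reached its stop at 15 N. I did not press near-left, since the slack corner was already found.
- **Shim:** I pressed the far-left tab down until it stopped firmly at about 20 mm above the bench, with 13 N on it. The pictures show it flat.
- **Re-check:** pressing far-left again to 21 N moved it less than 0.5 mm. That is less than the 1 mm gap the task gives for the shim. At that force the unshimmed corner would have sunk, so the shim is taken to be carrying it.
- **Final pictures:** near-left and far-right still stand, and the slab, balance, weight and dishes look unmoved. The near-right shim and the rack were outside the final pictures I looked at; neither was approached after the near-right press.
- **Stopped short once:** the crossing to the left side ended early because the last joint reached its limit, well above the balance. I turned the tool 90 degrees and carried on without touching anything.

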